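# Clip a brush holder into the soldering jig

### The arm

A 7-joint arm with a two-finger parallel gripper is mounted at the origin on the work surface. World frame = base frame: x ahead of the robot, y to its left, z up, the work surface at z = 0. Lengths are in m, angles in rad, forces in N, time in s.
With the tool pointing down it reaches from about 0.35 to 0.9 m from the base axis. Payload 8.1 kg.
Tool frame: the origin (TCP) lies on the centre line of the jaws, within the pads' length; the fingertips stand 22 mm ahead of it and the grasp point (between the pads) lies 3 mm ahead of it; z points along the fingers, y is the direction in which the jaws open and shut (so a half turn about z gives the same grasp; the last joint's range is limited). The gripper opens to 92 mm and grips with 3 to 60 N. Pads are 19 mm wide; open, the fingers measure 130 mm over their backs; the gripper's body (75 mm by 190 mm) begins 47 mm behind the grasp point.
Start: joints at [-1.209, 0.434, 0.025, 1.573, -0.012, 1.134, -0.075], TCP at [0.28, 0.559, 0.249] pointing down, gripper open.
Joint ranges: [-2.62, 2.62], [-0.44, 2.09], [-1.27, 1.32], [0.08, 2.57], [-1.32, 4.46], [0.12, 2], [-2.74, 2.74]. Speed limits (rad/s): [2.22, 2.22, 3.01, 3.01, 3.14, 3.14, 3.14].

### API

Orientations are given as a rotation vector (axis times angle).
In Python, from cell import arm gives the robot as it stands.
- The arm moves only by the shell command python3 -m pendant 'ROWS' [FORCE]. ROWS is JSON, a list that holds one entry, the list of rows, each a list of 7 numbers: the shift along the tool's x, y, z in units of 0.04 m (1.0 is 0.04 m), then the turn, a rotation vector about the tool's x, y, z in units of 0.08 rad (1.0 is 0.08 rad), then the closure, from 0 (fully open) to 1 (shut). In form: [[[tx, ty, tz, ax, ay, az, fingers], ...]]. A call has 1 to 20 rows; each row shifts and turns the commanded pose from where the row before left it, along the tool's axes as they then stand; what a row does not reach is not made up. A row lasts 1/12 s, in which the tool goes at most 41.7 mm and 7.16 degrees, less where a joint would pass 70% of its speed; a pose out of reach is approached as far as the arm can. A call with a number of a shift or a turn outside -1 to 1 is refused whole. A call with a gripper value outside its range is refused whole. The fingers move at their own pace and stop on an object; FORCE is the grip in N (left out, the last holds). Time passes only in rows, so rows that do not move let the fingers close. It gives the time, the measured TCP pose, the force and the opening at its end, in the units of the state.
- arm.observe(): the state, without advancing time (a new reading comes with each control period).
- arm.get_image(name): name is "scene" or "top"; returns a dict with "img" (384x512x3 uint8, red, green, blue), "z_map" (384x512 float32, m along the optical axis (not along the pixel's ray), 0 where there is no reading), "K" (3x3 intrinsics, pixels), "k1" (the pictures are not rectified: a ray, as slopes to the right and down, at radius r is drawn at 1 + k1 r^2 times it, then the intrinsics apply), "R" (3x3) and "t" (3): a world point X has camera coordinates R X + t. Camera axes: x right, y down, z forward; pixel columns grow to the right and rows downward; lengths in m; the calibration is good to about 2 mm. A picture is of the moment at which its call begins.
- arm.sign_off(): hands the job in, once; it reports no verdict.
The state is a dict: "clock": time; "joints": joint angles; "dq": joint speeds; "joint_efforts": joint torques, N m; "position": TCP position; "ee_rot": TCP orientation; "force": force on the tool from outside, world axes, zero at the start; "ft_torque": the same for the moment, N m; "width": opening from 0.0 (shut) to 1.0 (fully open).
Only numpy, scipy, OpenCV 4.12 (cv2) and the standard library are available. Lean on these libraries where they do the work, as an engineer would, in place of code of your own. Each camera call takes 0.05 s, during which the arm holds its last target.

### The job

Get the copper brush holder clamped in the soldering jig: hold the red thumb tab of the spring clip down with one fingertip so that its jaw stands open, and while it is down use the other fingertip to push the brush holder along the bed beneath the jaw until it is fully home against the stop. Then let the clip close on it and move clear. Do not lift or tip the brush holder, and leave the loose parts lying round the jig where they are.

Things in the scene. Friction and masses are not known exactly. Their poses are not given: they have to be found in the camera images.
- stop (a point): middle of the foot of the jig's aluminium stop, at bed level; also the centre of the jig, a fixed dark brown board 140 x 86 x 12 mm whose upper face is the bed. +x: along the board towards the clip, the way the holder is pushed; z up. The stop is 5 mm high at x = 0 to 5 mm. Fences 4 mm high and 39 mm apart guide the holder from x = -40 to 2 mm
- hinge (a point): middle of the clip's hinge axis, fixed to the jig 14 mm beyond the stop and 9 mm above the bed, axes as at the stop; the axis runs along y. Two dark ears carry it, 15 mm high, 11 mm long (x), 17 to 20 mm either side
- tab (a point): on the red thumb tab (36 x 30 mm) of the steel clip: middle line of its top face, 32 mm beyond the hinge; moves with it. Clip closed: tab slopes up at 0.35 rad away from the stop, x = 24 to 58 mm from the stop, 10 to 22 mm above the bed. Fully down: level, top 6 mm above the bed, x = 24 to 60 mm, on its end stop; a fingertip can then slide along it with the jaw staying open
- jaw (a point): middle of the lower front edge of the clip's jaw lip, 28 mm wide; moves with the clip. Closed on the empty jig: 1 mm above the bed, 8 mm short of the stop. Tab fully down: 9 mm above the bed, 9 mm short of the stop. Shut, it cannot be pushed open by the holder
- clip (a joint): angle of the spring clip, rad: 0 closed, 0.35 tab fully down; 0.14 when closed on the holder's foot; from 0.2 on, the jaw is clear of the foot. A spring shuts it as soon as the tab is let go. Holding it fully down takes about 5 N at the tab's middle, up to 14 N at its hinge end
- holder: copper brush holder, 60 g, loose on the bed between the fences, short of the jaw. Flat foot 26 (x) x 36 x 4 mm; upright back flange 30 mm wide, top 20 mm above the bed: push on its back face, 13 mm behind the origin. Two brass tubes in front of it. Origin: centre of the foot's underside; +x to the clip. Front edge 12 to 20 mm short of the stop at first; home, the origin is 13 mm short of it
- chassis: black plastic slot car chassis, 105 x 58 mm, 16 mm high, lying loose beside the jig: leave it alone. Origin: centre of its underside, +x to its nose
- bushing_block: brass axle bushing block, 30 x 22 x 18 mm, loose beside the jig: leave it alone. Origin: centre of its underside
- pin_set: set of four chrome body pins standing in a grey base 50 x 28 mm, 33 mm high in all, loose beside the jig: leave it alone. Origin: centre of its underside
- tyre: green rubber tyre, 27 mm across, 16 mm high, lying flat beside the jig: leave it alone. Origin: centre of its underside
Things that resemble listed ones, but are neither listed nor needed, are in the scene too. Leave any pink look-alike of the holder alone. There is more than one size of the part that bears stop; the job needs the larger.

How it is judged:
By the outcome, as a careful person would: the job done as asked, in the order asked, and still so for the second after the job is handed in, with the robot touching nothing.
It also fails if it takes over 45 s, if anything falls off the work surface, if the arm or the gripper's body presses on something with over 40 N, if the wrist force passes 120 N, or if a joint passes its speed limit or range.

## Working session

There is one attempt and no reset: what is moved stays moved. The work goes in short steps, Python scripts to look and compute and a shell command to move; the robot and the scene stay as the last step left them, time stands still between calls to the robot, and variables do not carry over. Pictures are saved under pics/ and viewed, and the job is handed in when it is done.

```bash
ls; mkdir -p pics
python3 - <<'E'
from cell import arm
import cv2,numpy as np
o=arm.observe();print(o)
for n in("scene","top"):
    d=arm.get_image(n);np.savez(f"pics/{n}0.npz",**d)
    cv2.imwrite(f"pics/{n}0.png",cv2.resize(d["img"][:,:,::-1],(800,600)))
    print(n,d["K"],d["k1"],d["R"],d["t"])
E
```

```text
pics
{'clock': 0.0, 'joints': array([-1.20862033,  0.4352205 ,  0.02497819,  1.57409786, -0.01157047,
        1.13400367, -0.07512906]), 'dq': array([-0.00041199,  0.00035867, -0.00045798,  0.00083954, -0.00152648,
       -0.00078492,  0.00028007]), 'joint_efforts': array([ 5.22905684e-04, -6.67858958e+01,  9.85351056e-01, -3.14471269e+01,
       -6.04436221e-02,  4.28875198e-02,  1.89669454e-04]), 'position': array([0.27998385, 0.55824251, 0.24794627]), 'ee_rot': array([-7.23609136e-01, -3.05692049e+00,  2.47070941e-03]), 'force': array([ 0.35441723,  0.23335415, -0.69414448]), 'ft_torque': array([-0.02714296, -0.02380997, -0.00135634]), 'width': 0.9981797142156544}
scene [[485.66685408   0.         255.66117228]
 [  0.         485.66685408 193.07798477]
 [  0.           0.           1.        ]] 0.03992678883275699 [[-0.83773747  0.5458546  -0.01544957]
 [ 0.44563832  0.66703425 -0.5970526 ]
 [-0.31559851 -0.50705825 -0.80205331]] [ 0.49560555 -0.24495478  1.03407968]
top [[408.49486934   0.         251.17048891]
 [  0.         408.49486934 192.14523889]
 [  0.           0.           1.        ]] -0.09174376406486749 [[ 0.01462703 -0.99986999 -0.00678567]
 [-0.98580043 -0.01328517 -0.16739481]
 [ 0.1672829   0.00913781 -0.98586659]] [0.034819   0.59901526 0.6088833 ]
```

View pics/scene0.png

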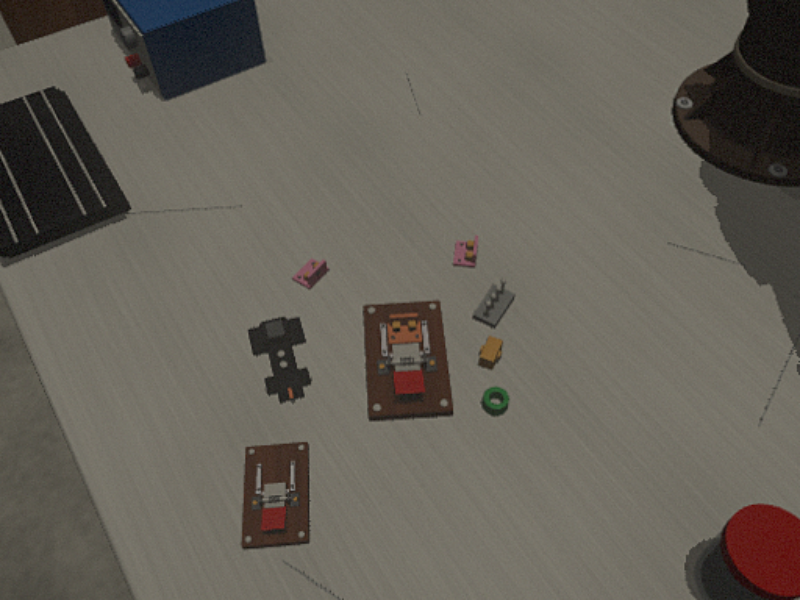

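View pics/top0.png

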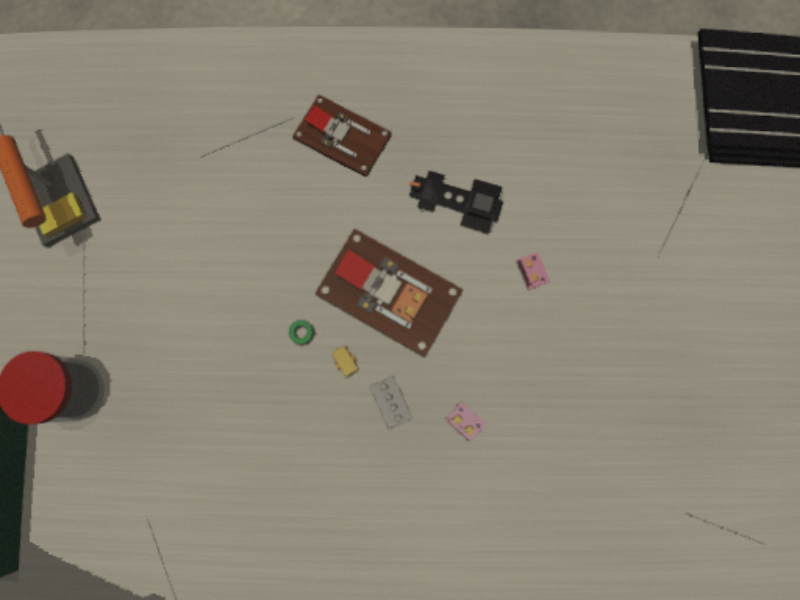

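The larger jig, at about (388,292) in the top view, holds the copper holder. The small jig at (342,135) and the two pink parts at (533,270) and (465,422) are look-alikes. Next I'll measure the jig and take a confirming crop.

```bash
cat > h.py <<'E'
import numpy as np,cv2
def load(n): return dict(np.load(f"pics/{n}.npz"))
def ray(d,uv,z):
    K=d["K"];k1=float(d["k1"]);uv=np.atleast_2d(np.float64(uv))
    s=cv2.undistortPoints(uv.reshape(-1,1,2),K,np.array([k1,0,0,0,0.])).reshape(-1,2)
    D=np.c_[s,np.ones(len(s))]@d["R"]; C=-d["R"].T@d["t"]
    return C+D*((z-C[2])/D[:,2])[:,None]
def proj(d,X):
    c=np.atleast_2d(X)@d["R"].T+d["t"];s=c[:,:2]/c[:,2:];r=(s**2).sum(1,keepdims=True)
    return s*(1+float(d["k1"])*r)*d["K"][0,0]+d["K"][:2,2]
E
python3 - <<'E'
from h import *
for n,(x0,y0,x1,y1),seed in(("scene0",(225,185,297,275),(245,240)),("top0",(196,140,302,235),(215,185))):
    d=load(n);im=d["img"][y0:y1,x0:x1];hsv=cv2.cvtColor(im,cv2.COLOR_RGB2HSV)
    br=(im.max(2)<95)&(im[:,:,0]>im[:,:,2]*1.25)
    br=br.astype(np.uint8)
    br=cv2.morphologyEx(br,cv2.MORPH_CLOSE,np.ones((5,5)))
    c=max(cv2.findContours(br,0,2)[0],key=cv2.contourArea);r=cv2.minAreaRect(c)
    print(n,"rect",r[0][0]+x0,r[0][1]+y0,r[1:])
    hull=np.zeros(br.shape,np.uint8);cv2.fillConvexPoly(hull,cv2.convexHull(c),1);hull=cv2.erode(hull,np.ones((3,3)))
    w=((im.min(2)>95)&(hull>0)).astype(np.uint8)
    N,L,S,Cn=cv2.connectedComponentsWithStats(w)
    for i in range(1,N):
        if S[i,4]>3:
            p=Cn[i]+[x0,y0];print(S[i,4],p.round(1),ray(d,p,.012)[0].round(4))
    big=cv2.resize(im[:,:,::-1],None,fx=6,fy=6,interpolation=cv2.INTER_CUBIC);cv2.imwrite(f"pics/{n}c.png",big[:600,:800]);print(big.shape)
E
```

```text
scene0 rect 260.0837593078613 230.17258834838867 ((74.02568054199219, 53.862770080566406), 85.91438293457031)
7 [276.3 195.6] [0.5568 0.0125 0.012 ]
8 [237.2 198. ] [ 0.6159 -0.0207  0.012 ]
52 [272.  216.2] [0.5872 0.044  0.012 ]
53 [245.2 218.3] [0.627  0.0226 0.012 ]
147 [259.3 224.9] [0.6146 0.0467 0.012 ]
20 [260.4 234.8] [0.6236 0.0637 0.012 ]
12 [283.7 257.5] [0.6161 0.1192 0.012 ]
12 [240.9 260.3] [0.6753 0.0861 0.012 ]
(540, 432, 3)
top0 rect 248.63846588134766 186.5076904296875 ((80.99468231201172, 49.6138916015625), 29.744882583618164)
16 [227.9 152.3] [0.6748 0.0852 0.012 ]
477 [249.8 186.1] [0.6155 0.0461 0.012 ]
17 [207.8 185.2] [0.6161 0.1184 0.012 ]
16 [289.2 186.6] [ 0.6156 -0.0216  0.012 ]
18 [269.7 220.9] [0.5562 0.0115 0.012 ]
(570, 636, 3)
```

```bash
sleep 1
```

```text
(no output)
```

View pics/top0c.png

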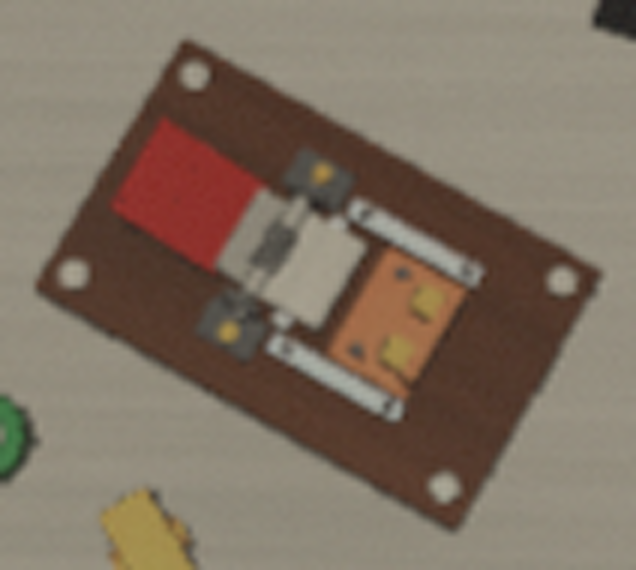

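View pics/scene0c.png

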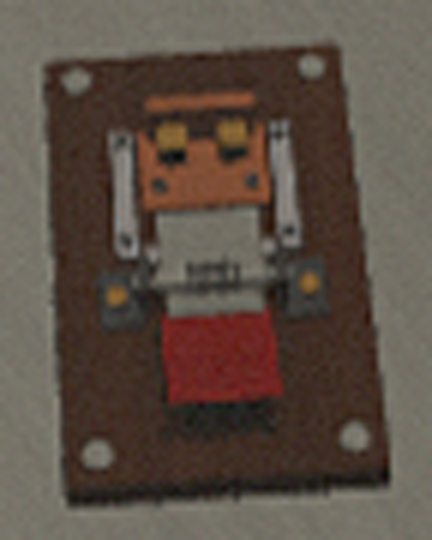

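Both crops confirm the copper holder in the larger jig, between the pale fences, with its flange on the side away from the red tab. In the top image the screws are at (228,152), (208,185), (289,187) and (270,221), and the two views agree to about 1 mm. Next: the holder's position in the jig frame, and how far the tool has to go.

```bash
cat >> h.py <<'E'
from scipy.spatial.transform import Rotation as Ro
S=np.array([.6158,.0488,.012]);TH=np.radians(60.9)
J=np.array([[np.cos(TH),-np.sin(TH),0],[np.sin(TH),np.cos(TH),0],[0,0,1]])
def jig(P): return (np.atleast_2d(P)-S)@J
def go(o,xj,yj,z):  # tool-frame shift in units to TCP at jig x,y and world z
    R=Ro.from_rotvec(o["ee_rot"]).as_matrix();t=S+J@np.array([xj,yj,0]);t[2]=z
    Rd=np.c_[-J[:,1]*-1*-1,J[:,0],[0,0,-1]]
    Rd=np.c_[np.cross(J[:,0],[0,0,-1]),J[:,0],[0,0,-1]]
    rv=Ro.from_matrix(R.T@Rd).as_rotvec()
    print("jig tcp mm",(jig(o["position"])*1000).round(1),"world z",o["position"][2].round(4),"F",(o["force"]@J).round(1),"w",round(o["width"]*92,1))
    print("shift units",(R.T@(t-o["position"])/.04).round(2),"turn units",(rv/.08).round(3))
E
python3 - <<'E'
from h import *
from cell import arm
for n,(x0,y0,x1,y1) in(("scene0",(225,185,297,275)),("top0",(196,140,302,235))):
    d=load(n);hsv=cv2.cvtColor(d["img"],cv2.COLOR_RGB2HSV).astype(int)
    m=(hsv[:,:,1]>120)&(hsv[:,:,2]>110)&(hsv[:,:,0]>5)&(hsv[:,:,0]<24)
    red=(hsv[:,:,1]>150)&(hsv[:,:,2]>100)&((hsv[:,:,0]<4)|(hsv[:,:,0]>174))
    for nm,mm,zs in(("copper",m,(.016,.032)),("red",red,(.022,.034))):
        k=np.zeros_like(mm);k[y0:y1,x0:x1]=1;v,u=np.nonzero(mm&k)
        for z in zs:
            q=jig(ray(d,np.c_[u,v],z))*1000;
            q=q[(abs(q[:,1])<16)];print(n,nm,z,len(q),np.percentile(q,[1,3,50,97,99],axis=0).round(1)[:,:2].tolist())
go(arm.observe(),-.003,0,.249)
E
```

```text
scene0 copper 0.016 190 [[-49.0, -15.8], [-48.5, -15.3], [-24.8, -0.2], [-13.9, 15.1], [-13.4, 15.6]]
scene0 copper 0.032 194 [[-37.5, -15.8], [-37.0, -15.1], [-13.9, -0.0], [-3.3, 14.9], [-2.8, 15.6]]
scene0 red 0.022 223 [[28.2, -14.2], [28.8, -13.8], [40.0, -0.7], [52.1, 13.7], [52.5, 14.4]]
scene0 red 0.034 223 [[35.5, -14.4], [36.1, -14.0], [47.1, -1.2], [58.9, 13.0], [59.4, 13.7]]
top0 copper 0.016 270 [[-38.9, -15.5], [-38.2, -14.9], [-26.5, 0.1], [-14.0, 15.1], [-13.4, 15.6]]
top0 copper 0.032 272 [[-39.7, -14.9], [-39.2, -14.3], [-27.7, 0.5], [-15.3, 14.7], [-14.8, 15.5]]
top0 red 0.022 336 [[27.1, -15.5], [27.8, -14.9], [43.3, -1.1], [59.5, 12.9], [60.1, 13.7]]
top0 red 0.034 340 [[25.4, -13.8], [26.1, -13.1], [41.5, 0.7], [57.1, 14.5], [57.8, 15.4]]
jig tcp mm [[281.9 541.2 236. ]] world z 0.248 F [ 0.  -0.2  0. ] w 91.7
shift units [-1.321e+01 -7.700e+00 -1.000e-02] turn units [-0.018  0.002  0.538]
```

```bash
python3 - <<'E'
from h import *
d=load("top0");z=d["z_map"]
v,u=np.nonzero(z>0);s=cv2.undistortPoints(np.float64(np.c_[u,v]).reshape(-1,1,2),d["K"],np.array([float(d["k1"]),0,0,0,0.])).reshape(-1,2)
W=(np.c_[s,np.ones(len(s))]*z[v,u][:,None]-d["t"])@d["R"]
for t in(.05,.1,.15,.2):
    q=W[W[:,2]>t]
    if len(q): print(t,len(q),q.min(0).round(3),q.max(0).round(3))
E
python3 -m pendant '[[[-0.5,-0.3,0,0,0,0.54,0.065],[-0.82,-0.48,0,0,0,0,0.065],[-0.82,-0.48,0,0,0,0,0.065],[-0.82,-0.48,0,0,0,0,0.065],[-0.82,-0.48,0,0,0,0,0.065],[-0.82,-0.48,0,0,0,0,0.065]]]' 10
python3 -c "
from h import *
from cell import arm
go(arm.observe(),-.002,0,.249)"
```

```text
0.05 2998 [0.414 0.362 0.05 ] [0.773 0.463 0.11 ]
0.1 677 [0.664 0.4   0.1  ] [0.761 0.453 0.11 ]
clock: 0.6
position: [0.3897, 0.3735, 0.2485]
ee_rot: [-0.789, -3.041, 0.001]
force: [0.8, -0.2, 0.7]
width: 0.933
jig tcp mm [[173.7 355.5 236.5]] world z 0.2485 F [ 0.2 -0.8  0.7] w 85.8
shift units [-8.89 -4.39 -0.01] turn units [-0.007 -0.001 -0.   ]
```

```bash
python3 -m pendant '[[[-0.8,-0.4,0,0,0,0,0.065],[-0.8,-0.4,0,0,0,0,0.065],[-0.8,-0.4,0,0,0,0,0.065],[-0.8,-0.4,0,0,0,0,0.065],[-0.8,-0.4,0,0,0,0,0.065],[-0.8,-0.4,0,0,0,0,0.065],[-0.8,-0.4,0,0,0,0,0.065],[-0.8,-0.4,0,0,0,0,0.065],[-0.8,-0.4,0,0,0,0,0.065],[-0.8,-0.4,0,0,0,0,0.065],[0,0,0,0,0,0,0.065],[0,0,0,0,0,0,0.065]]]'
python3 -c "
from h import *
from cell import arm
go(arm.observe(),-.002,0,.090)"
```

```text
clock: 1.6
position: [0.5916, 0.0771, 0.2482]
ee_rot: [-0.797, -3.039, 0.002]
force: [-0.5, 0.4, -0.1]
width: 0.936
jig tcp mm [[ 13.   35.  236.2]] world z 0.2482 F [ 0.1  0.6 -0.1] w 86.1
shift units [-0.88 -0.37  3.96] turn units [-0.017  0.001 -0.061]
```

```bash
python3 -m pendant '[[[-0.44,-0.19,0,0,0,-0.06,0.065],[-0.44,-0.18,0,0,0,0,0.065],[0,0,0.7,0,0,0,0.065],[0,0,0.8,0,0,0,0.065],[0,0,0.8,0,0,0,0.065],[0,0,0.8,0,0,0,0.065],[0,0,0.8,0,0,0,0.065],[0,0,0,0,0,0,0.065],[0,0,0,0,0,0,0.065]]]'
cat > look.py <<'E'
import sys
from h import *
from cell import arm
k=sys.argv[1];x,z=float(sys.argv[2]),float(sys.argv[3])
go(arm.observe(),x,0,z)
P=[]
for n,b in(("scene",(205,150,317,290)),("top",(180,120,320,260))):
    d=arm.get_image(n);np.savez(f"pics/{n}{k}.npz",**d)
    x0,y0,x1,y1=b;P.append(cv2.resize(d["img"][y0:y1,x0:x1,::-1],(int(560*(x1-x0)/(y1-y0))//1,560),interpolation=cv2.INTER_CUBIC))
I=np.hstack(P);f=min(800/I.shape[1],1);cv2.imwrite(f"pics/l{k}.png",cv2.resize(I,None,fx=f,fy=f))
E
python3 look.py 1 -.002 .046
```

```text
clock: 2.35
position: [0.613, 0.0511, 0.0917]
ee_rot: [-0.779, -3.039, 0.002]
force: [0.7, -0.4, 0.8]
width: 0.934
jig tcp mm [[ 0.7  3.6 79.7]] world z 0.0917 F [ 0.  -0.8  0.8] w 86.0
shift units [-0.09 -0.06  1.14] turn units [-0.025 -0.044  0.077]
```

View pics/l1.png

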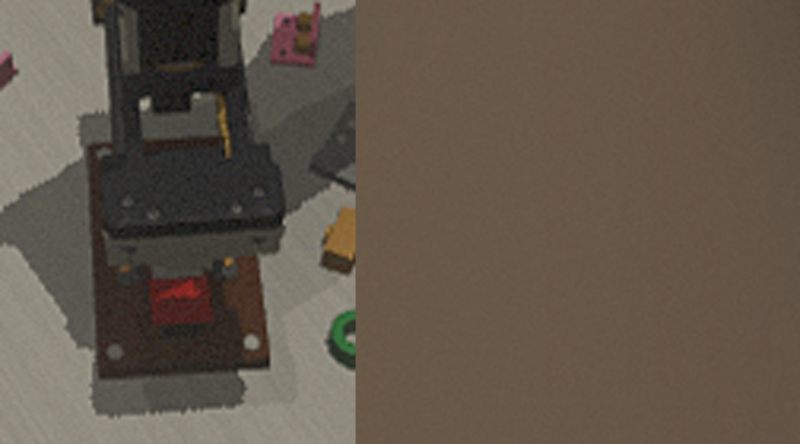

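Run:
```python
from h import *
from cell import arm
o=arm.observe();d=load("scene1")
R=Ro.from_rotvec(o["ee_rot"]).as_matrix()
x0,y0,x1,y1=215,200,305,275
I=cv2.resize(d["img"][y0:y1,x0:x1,::-1],None,fx=8,fy=8,interpolation=cv2.INTER_CUBIC);I=cv2.convertScaleAbs(I,alpha=1.6)
for s in(1,-1):
    for y in(.043,.062):
        for x in(-.0095,.0095):
            p=proj(d,o["position"]+R@[x,s*y,.022])[0];cv2.circle(I,tuple(int(v) for v in (p-[x0,y0])*8+4),4,(0,255,255) if s>0 else (255,255,0),-1)
cv2.imwrite("pics/z1.png",I)
```

```text
(no output)
```

View pics/z1.png

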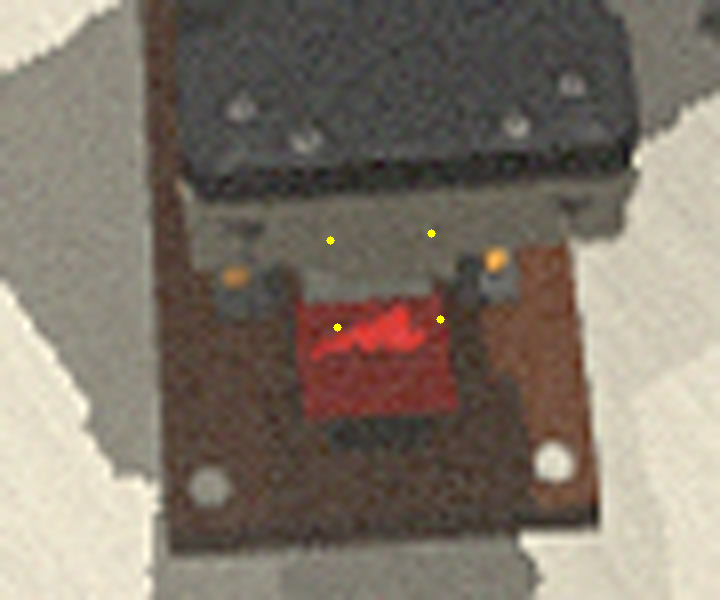

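Run:
```python
from h import *
d=load("scene1")
I=cv2.resize(d["img"][60:285,120:420,::-1],(800,600),interpolation=cv2.INTER_CUBIC);cv2.imwrite("pics/full1.png",cv2.convertScaleAbs(I,alpha=1.6,beta=10))
```

```text
(no output)
```

View pics/full1.png

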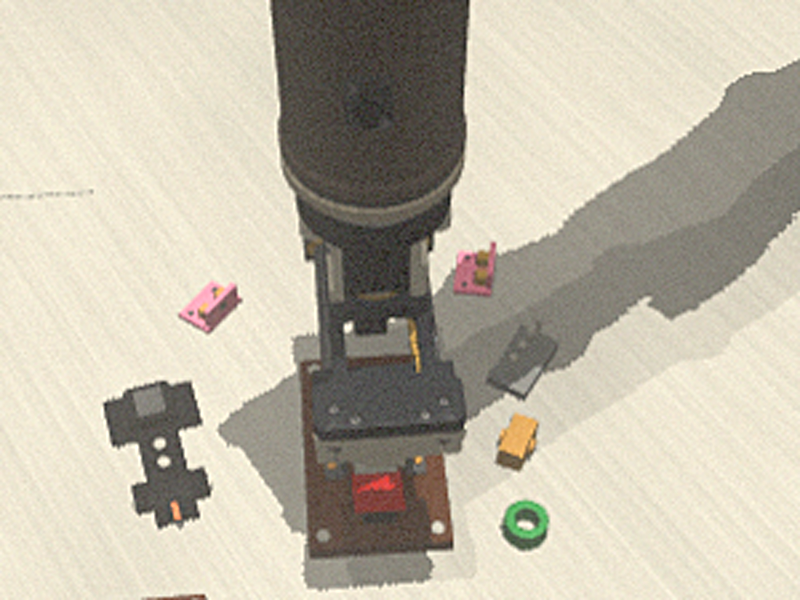

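Run:
```python
from h import *
from cell import arm
d=load("scene1");z=d["z_map"];o=arm.observe();R=Ro.from_rotvec(o["ee_rot"]).as_matrix()
for u,v in((262,205),(262,215),(262,220),(262,224),(262,228),(250,229),(262,231),(262,234),(262,238),(262,242),(262,246),(262,250),(240,228),(290,228)):
    s=cv2.undistortPoints(np.float64([[[u,v]]]),d["K"],np.array([float(d["k1"]),0,0,0,0.])).reshape(2)
    W=(np.r_[s,1]*z[v,u]-d["t"])@d["R"];print(u,v,"jig mm",(jig(W)*1000).round(0)[0],"tool mm",(R.T@(W-o["position"])*1000).round(0),d["img"][v,u])
```

```text
262 205 jig mm [ 74.  -1. 166.] tool mm [ -2.  73. -83.] [45 42 43]
262 215 jig mm [ 89.  -2. 164.] tool mm [ -3.  87. -81.] [48 47 45]
262 220 jig mm [ 95.  -2. 162.] tool mm [ -4.  94. -80.] [24 10 15]
262 224 jig mm [ 96.  -2. 155.] tool mm [ -4.  95. -72.] [54 53 48]
262 228 jig mm [ 89.  -2. 134.] tool mm [ -4.  88. -51.] [71 65 59]
250 229 jig mm [ 89. -18. 133.] tool mm [-20.  87. -50.] [71 67 59]
262 231 jig mm [ 88.  -2. 125.] tool mm [ -4.  87. -43.] [62 59 50]
262 234 jig mm [62. -0. 75.] tool mm [-2. 61.  8.] [68 64 55]
262 238 jig mm [29.  2. 10.] tool mm [ 1. 28. 72.] [77 35 32]
262 242 jig mm [39.  1. 13.] tool mm [ 0. 37. 69.] [123  42  40]
262 246 jig mm [48.  1. 17.] tool mm [-1. 47. 65.] [79 38 39]
262 250 jig mm [57.  0. 19.] tool mm [-1. 55. 63.] [80 39 37]
240 228 jig mm [ 94. -31. 146.] tool mm [-33.  93. -63.] [67 67 59]
290 228 jig mm [ 88.  36. 128.] tool mm [ 34.  87. -45.] [60 57 52]
```

The scene crop (z1) shows the red tab at about (375,355). The gripper's body hides the fingers. Depth puts the back of the tab finger at tool y = 61 mm, as expected. I'll descend now.

```bash
python3 -m pendant '[[[-0.09,-0.07,0,0,0,0.07,0.065],[0,0,0,0,0,0,0.065],[0,0,0.3,0,0,0,0.065],[0,0,0.3,0,0,0,0.065],[0,0,0.2,0,0,0,0.065],[0,0,0.1,0,0,0,0.065],[0,0,0.1,0,0,0,0.065],[0,0,0.1,0,0,0,0.065],[0,0,0,0,0,0,0.065]]]' 10
python3 look.py 2 -.002 .040
```

```text
clock: 3.2
position: [0.6163, 0.0461, 0.0481]
ee_rot: [-0.79, -3.04, -0.0]
force: [-1.1, 1.2, 3.9]
width: 0.937
jig tcp mm [[-2.1 -1.7 36.1]] world z 0.0481 F [0.5 1.6 3.9] w 86.2
shift units [0.04 0.   0.2 ] turn units [ 0.    -0.008 -0.008]
```

View pics/l2.png

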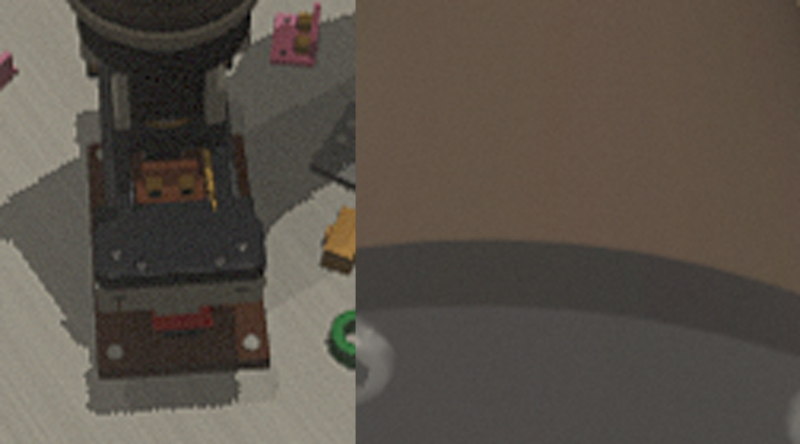

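It is pressing the tab (3.9 N), and the holder shows through the gripper frame at (168,180). I'll press on to the end stop.

```bash
python3 -m pendant '[[[0.03,0,0.07,0,0,0,0.065],[0,0,0.05,0,0,0,0.065],[0,0,0.04,0,0,0,0.065],[0,0,0,0,0,0,0.065],[0,0,0,0,0,0,0.065]]]' 10
python3 -m pendant '[[[0,0,0.04,0,0,0,0.065],[0,0,0,0,0,0,0.065],[0,0,0,0,0,0,0.065]]]'
python3 -m pendant '[[[0,0,0.03,0,0,0,0.065],[0,0,0,0,0,0,0.065],[0,0,0,0,0,0,0.065]]]'
```

```text
clock: 3.72
position: [0.6162, 0.0464, 0.0427]
ee_rot: [0.79, 3.039, 0.001]
force: [1.3, 1.3, 5.9]
width: 0.939
clock: 3.97
position: [0.6162, 0.0464, 0.0411]
ee_rot: [0.79, 3.039, 0.001]
force: [2.8, 1.3, 4.4]
width: 0.931
clock: 4.22
position: [0.6162, 0.0463, 0.0402]
ee_rot: [0.791, 3.039, 0.001]
force: [1.9, 0.7, 7.9]
width: 0.938
```

```bash
python3 -m pendant '[[[0,0,0.03,0,0,0,0.065],[0,0,0,0,0,0,0.065],[0,0,0,0,0,0,0.065]]]'
python3 look.py 3 .001 .040
python3 - <<'E'
from h import *
d=load("scene3");z=d["z_map"]
for u,v in((262,244),(262,246),(262,248),(262,250),(262,252),(262,254)):
    s=cv2.undistortPoints(np.float64([[[u,v]]]),d["K"],np.array([float(d["k1"]),0,0,0,0.])).reshape(2)
    W=(np.r_[s,1]*z[v,u]-d["t"])@d["R"];print(u,v,(jig(W)*1000).round(1)[0],d["img"][v,u])
E
```

```text
clock: 4.47
position: [0.6163, 0.0463, 0.0399]
ee_rot: [0.791, 3.038, 0.002]
force: [-1.9, -0.1, 17.4]
width: 0.932
jig tcp mm [[-1.9 -1.7 27.9]] world z 0.0399 F [-1.   1.6 17.4] w 85.7
shift units [ 0.04  0.07 -0.  ] turn units [ 0.02   0.02  -0.014]
262 244 [ 93.7  -2.4 100.1] [67 64 55]
262 246 [85.3 -1.9 80.4] [68 66 59]
262 248 [86.5 -2.  77. ] [67 69 60]
262 250 [57.7 -0.  21.2] [68 67 58]
262 252 [52.3  0.3  5.5] [73 38 29]
262 254 [55.1  0.1  4.1] [79 36 30]
```

View pics/l3.png

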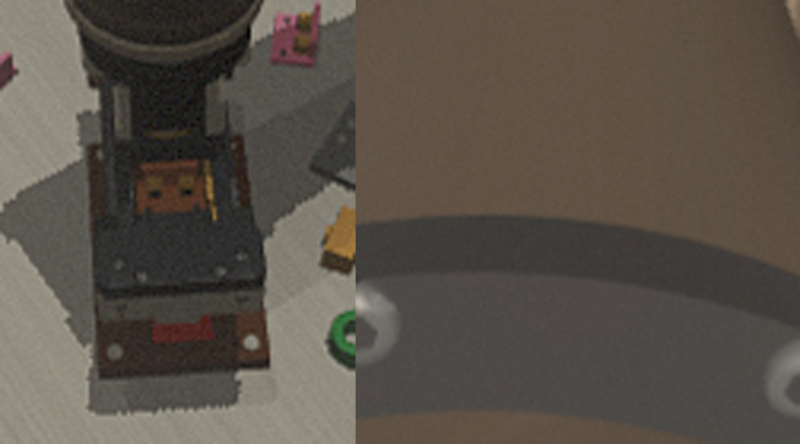

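Force jumped to 17 N with z stalled and the tab's depth reads level, so it is on its end stop. Now I'll close the fingers gradually, moving the tool +x slightly, to push the holder.

```bash
python3 -m pendant '[[[0.02,0.02,0,0,0,0,0.1],[0,0.02,0,0,0,0,0.13],[0,0.02,0,0,0,0,0.16],[0,0.02,0,0,0,0,0.19],[0,0,0,0,0,0,0.22],[0,0,0,0,0,0,0.22]]]' 10
python3 look.py 4 .001 .040
```

```text
clock: 5.07
position: [0.619, 0.0515, 0.04]
ee_rot: [0.788, 3.036, 0.006]
force: [4.3, 5.7, 10.9]
width: 0.783
jig tcp mm [[ 3.9 -1.5 28. ]] world z 0.04 F [ 7.1 -1.  10.9] w 72.0
shift units [ 0.04 -0.07 -0.  ] turn units [0.062 0.046 0.002]
```

View pics/l4.png

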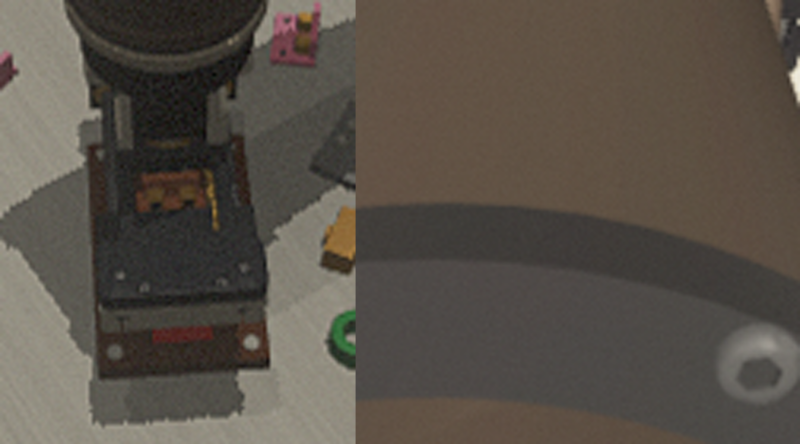

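```bash
python3 -m pendant '[[[0.03,0,0.02,0,0,0,0.25],[0,0,0,0,0,0,0.28],[0,0,0,0,0,0,0.31],[0,0,0,0,0,0,0.33],[0,0,0,0,0,0,0.35],[0,0,0,0,0,0,0.35]]]' 10
python3 look.py 5 .001 .040
```

```text
clock: 5.67
position: [0.6186, 0.0518, 0.0399]
ee_rot: [0.788, 3.035, 0.006]
force: [3.5, 4.6, 16.8]
width: 0.652
jig tcp mm [[ 4.  -1.  27.9]] world z 0.0399 F [ 5.8 -0.8 16.8] w 60.0
shift units [ 0.02 -0.07 -0.  ] turn units [ 0.069  0.062 -0.002]
```

View pics/l5.png

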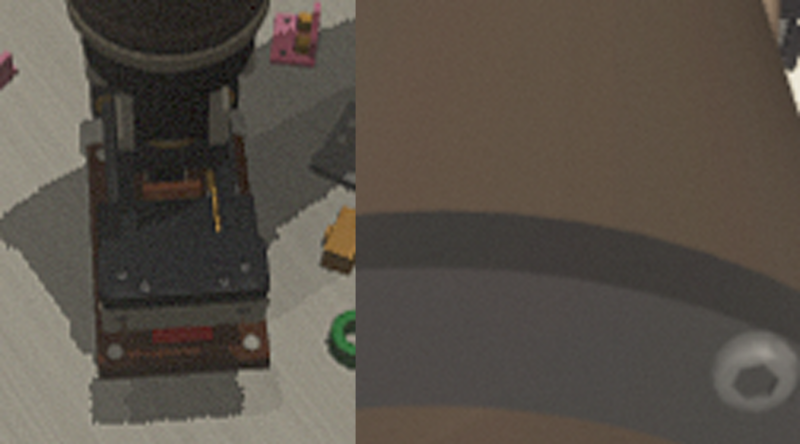

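```bash
python3 -m pendant '[[[0,0,0.01,0,0,0,0.37],[0,0,0,0,0,0,0.39],[0,0,0,0,0,0,0.39]]]' 10
python3 -m pendant '[[[0,0,0.01,0,0,0,0.41],[0,0,0,0,0,0,0.43],[0,0,0,0,0,0,0.43]]]' 10
python3 look.py 6 .001 .040
```

```text
clock: 6.02
position: [0.6186, 0.0518, 0.0398]
ee_rot: [0.788, 3.035, 0.007]
force: [1.7, 4.6, 19.9]
width: 0.654
clock: 6.27
position: [0.6186, 0.0517, 0.0398]
ee_rot: [0.788, 3.035, 0.007]
force: [-0.3, 3.8, 23.3]
width: 0.65
jig tcp mm [[ 3.9 -1.  27.8]] world z 0.0398 F [ 3.2  2.1 23.3] w 59.8
shift units [ 0.03 -0.07 -0.01] turn units [ 0.072  0.063 -0.003]
```

View pics/l6.png

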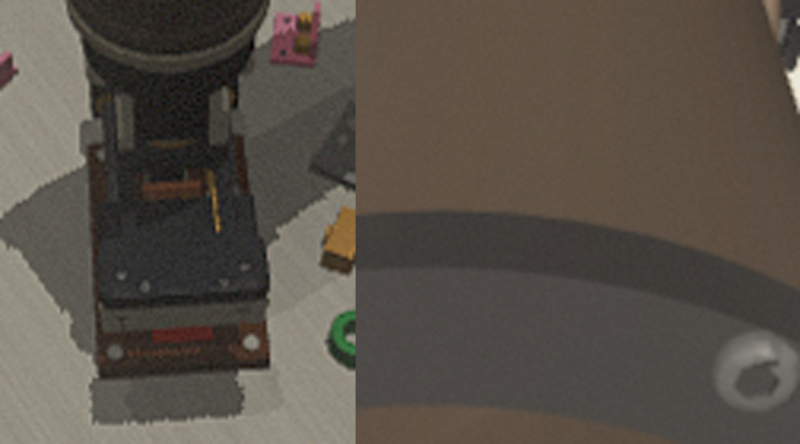

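It stalled at a width that puts the pushing face at -26 mm, which is home. I'll push a bit harder to confirm this is the stop and not friction.

```bash
python3 -m pendant '[[[0,0.03,0,0,0,0,0.43],[0,0.03,0,0,0,0,0.43],[0,0,0,0,0,0,0.43],[0,0,0,0,0,0,0.43]]]' 18
python3 look.py 7 .001 .040
```

```text
clock: 6.7
position: [0.6184, 0.0513, 0.0398]
ee_rot: [0.791, 3.036, 0.002]
force: [-4.6, -2.5, 29.4]
width: 0.634
jig tcp mm [[ 3.5 -1.1 27.8]] world z 0.0398 F [-4.4  2.8 29.4] w 58.3
shift units [ 0.03 -0.06 -0.01] turn units [ 0.029  0.05  -0.025]
```

```bash
python3 -m pendant '[[[0,-0.04,0,0,0,0,0.4],[0,-0.02,0,0,0,0,0.34],[0,0,0,0,0,0,0.28],[0,0,0,0,0,0,0.25],[0,0,0,0,0,0,0.25]]]' 10
python3 look.py 8 .001 .040
```

```text
clock: 7.22
position: [0.6163, 0.0474, 0.0396]
ee_rot: [0.793, 3.037, -0.001]
force: [-8.5, -7.4, 32.5]
width: 0.749
jig tcp mm [[-1.  -1.1 27.6]] world z 0.0396 F [-10.5   3.8  32.5] w 68.9
shift units [ 0.03  0.05 -0.01] turn units [-0.001  0.04  -0.04 ]
```

View pics/l8.png

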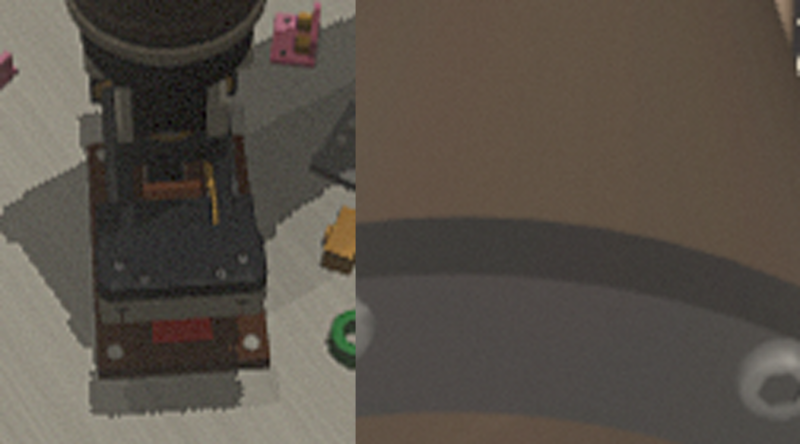

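The pushing finger is clear and the flange hasn't moved. I'll lift slowly so the clip closes gently, then rise clear.

```bash
python3 -m pendant '[[[0,0,-0.1,0,0,0,0.25],[0,0,-0.1,0,0,0,0.25],[0,0,-0.15,0,0,0,0.25],[0,0,-0.2,0,0,0,0.25],[0,0,-0.3,0,0,0,0.25],[0,0,-0.5,0,0,0,0.25],[0,0,-0.8,0,0,0,0.25],[0,0,-0.8,0,0,0,0.25],[0,0,-0.8,0,0,0,0.25],[0,0,-0.8,0,0,0,0.25],[0.8,0.4,-0.2,0,0,0,0.25],[0.8,0.4,0,0,0,0,0.25],[0.8,0.4,0,0,0,0,0.25],[0.8,0.4,0,0,0,0,0.25],[0.8,0.4,0,0,0,0,0.25],[0.8,0.4,0,0,0,0,0.25],[0.8,0.4,0,0,0,0,0.25],[0.8,0.4,0,0,0,0,0.25],[0,0,0,0,0,0,0.25],[0,0,0,0,0,0,0.25]]]'
python3 look.py 9 .001 .040
python3 - <<'E'
from h import *
for n,(x0,y0,x1,y1) in(("scene9",(225,185,297,275)),("top9",(196,140,302,235))):
    d=load(n);hsv=cv2.cvtColor(d["img"],cv2.COLOR_RGB2HSV).astype(int)
    m=(hsv[:,:,1]>120)&(hsv[:,:,2]>100)&(hsv[:,:,0]>5)&(hsv[:,:,0]<24)
    k=np.zeros_like(m);k[y0:y1,x0:x1]=1;v,u=np.nonzero(m&k)
    for z in(.016,.032):
        q=jig(ray(d,np.c_[u,v],z))*1000;q=q[abs(q[:,1])<16];print(n,z,len(q),np.percentile(q,[1,3,50,97,99],axis=0).round(1)[:,:2].tolist())
E
```

```text
clock: 8.98
position: [0.4521, 0.2887, 0.2272]
ee_rot: [-0.782, -3.042, -0.001]
force: [-0.4, -0.6, -0.2]
width: 0.752
jig tcp mm [[130.1 259.7 215.2]] world z 0.2272 F [-0.7  0.  -0.2] w 69.2
shift units [-6.48 -3.26  4.68] turn units [ 0.002 -0.01   0.054]
scene9 0.016 129 [[-36.4, -15.8], [-35.9, -15.5], [-22.4, 0.1], [-8.2, 15.4], [-3.4, 15.7]]
scene9 0.032 135 [[-25.2, -15.8], [-24.7, -15.5], [-11.3, 0.1], [5.6, 15.4], [7.9, 15.8]]
top9 0.016 186 [[-25.8, -15.8], [-25.3, -15.2], [-17.2, 0.1], [-8.6, 15.3], [1.5, 15.7]]
top9 0.032 185 [[-26.9, -14.6], [-26.4, -14.2], [-18.7, -0.0], [-10.8, 15.0], [-0.7, 15.7]]
```

View pics/l9.png

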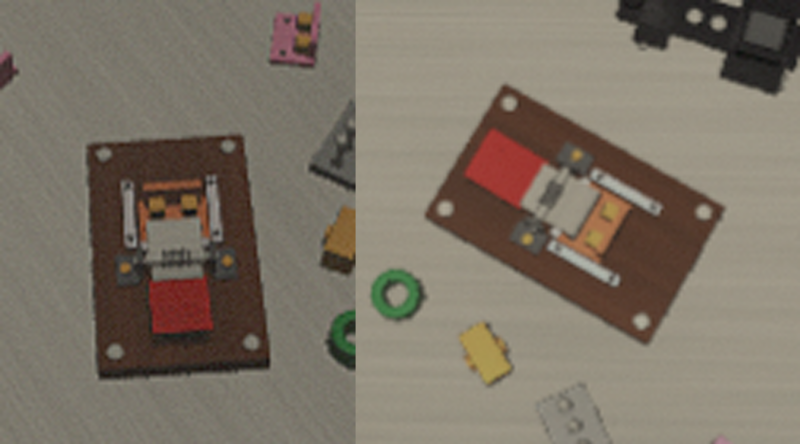

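Run:
```python
from h import *
for k in "06789":
    d=load("scene"+k);hsv=cv2.cvtColor(d["img"],cv2.COLOR_RGB2HSV).astype(int)
    m=(hsv[:,:,1]>100)&(hsv[:,:,2]>60)&(hsv[:,:,0]>3)&(hsv[:,:,0]<20)
    out=[]
    for u in range(255,266):
        c=d["img"][185:225,u].astype(float);r=c[:,0]-c[:,2];t=r.max()*0+35
        i=np.nonzero(r>t)[0]
        if len(i): 
            i=i[0];out.append(185+i-1+(t-r[i-1])/(r[i]-r[i-1]) if i else 185)
    v=np.median(out);print(k,round(v,2),jig(ray(d,(260,v),.032))[0,0].round(4)*1000)
d=load("top9");I=cv2.resize(d["img"][155:215,215:285,::-1],None,fx=10,fy=10,interpolation=cv2.INTER_CUBIC)
for x,y in((0,-18),(0,18),(-26,-18),(-26,18)):
    p=proj(d,S+J@np.array([x,y,4.])/1000*np.array([1,1,1]))[0];cv2.circle(I,tuple(int(a) for a in (p-[215,155])*10+5),3,(255,255,0),-1)
cv2.imwrite("pics/z9.png",I)
```

```text
0 199.5 -39.9
6 207.22 -24.2
7 207.2 -24.2
8 207.27 -24.1
9 206.11 -26.4
```

View pics/z9.png

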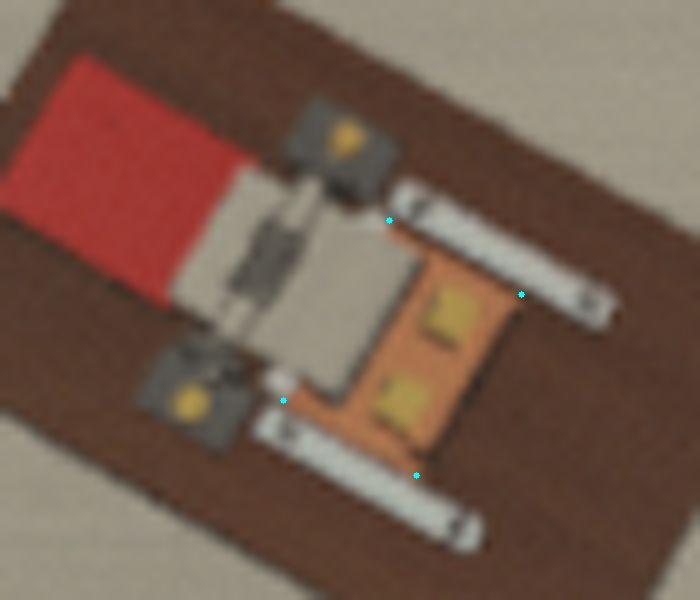

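Run:
```python
from h import *
for k in "6789":
    d=load("scene"+k);c=d["img"][198:216,256:266].astype(float).mean(1);r=c[:,0]-c[:,2];print(k,r.round(0))
    i=np.argmax(r[:13]);b=r[:3].min();h=(r[i]+b)/2;j=next(a for a in range(i,0,-1) if r[a-1]<h);print(198+j-1+(h-r[j-1])/(r[j]-r[j-1]))
    c2=d["z_map"][198:216,256:266].mean(1);print(c2.round(3))
```

```text
6 [ 2.  3.  2.  3.  5.  6.  8.  5.  7. 32. 47. 37. 28. 30. 20. -0.  3.  1.]
206.66732283464566
[0.7   0.699 0.699 0.701 0.703 0.706 0.806 0.807 0.808 0.805 0.804 0.803
 0.804 0.807 0.809 0.708 0.706 0.705]
7 [ 3.  4.  1.  2.  4.  6.  6.  6.  7. 32. 47. 37. 31. 22.  6. -1.  3.  3.]
206.6872427983539
[0.699 0.699 0.7   0.702 0.704 0.706 0.804 0.807 0.808 0.807 0.804 0.803
 0.805 0.726 0.718 0.708 0.706 0.704]
8 [ 4.  1.  1.  8.  8.  7.  8.  5.  7. 33. 46. 38. 28. 28. 19. -3.  3.  2.]
206.6147859922179
[0.703 0.705 0.706 0.747 0.817 0.818 0.819 0.82  0.822 0.819 0.804 0.803
 0.805 0.807 0.808 0.707 0.706 0.706]
9 [28. 28. 29. 27. 29. 28. 28. 25. 31. 64. 81. 50. 16. 36. 48. 47. 59. 67.]
206.69545454545454
[0.841 0.84  0.838 0.838 0.836 0.834 0.833 0.832 0.831 0.823 0.805 0.804
 0.805 0.807 0.809 0.81  0.81  0.81 ]
```

By half-maximum, the flange edge sits at the same row before and after release (206.67 and 206.70). The overlay puts the foot's corners at the home position, touching the stop at (370,215) and (285,380), with the jaw down on the foot. One last check that the loose parts haven't moved, then I'll hand in.

Run:
```python
from h import *
from cell import arm
a=load("top0");b=load("top9")
D=cv2.GaussianBlur(cv2.absdiff(a["img"],b["img"]).max(2),(5,5),0)
for n,(x,y) in dict(chassis=(292,128),tyre=(192,212),block=(221,231),pins=(250,257),pink1=(341,173),pink2=(297,269),smalljig=(218,87)).items():
    w=D[y-22:y+22,x-22:x+22] if n!="chassis" else D[y-25:y+25,x-34:x+34]
    print(n,w.max(),(w>40).sum())
print(arm.observe()["force"].round(1),arm.observe()["clock"]);print(arm.sign_off())
```

```text
chassis 8 0
tyre 8 0
block 8 0
pins 8 0
pink1 9 0
pink2 8 0
smalljig 8 0
[-0.3 -0.8  0.5] 9.0833
the job is handed in; nothing more can be done
None
```

The copper brush holder is home against the stop of the larger jig, with the clip closed on its foot. I handed the job in at 9.1 s.

- **What I did:** One fingertip pressed the red tab onto its end stop and held it there. Closing the gripper pushed the holder about 13 mm with the other fingertip until it stalled. I backed the pushing finger off while the tab was still down, then lifted clear so the clip shut.
- **Home:** The fingers stalled with the pushing face at -26 mm, which is the home position. Pushing harder (18 N grip) moved the face only about 0.3 mm. In the last top picture the foot's corners fit the home position, and the flange edge in the scene view is the same before and after release.
- **Other parts:** The before and after pictures show no change in the chassis, tyre, bushing block, pin set, pink look-alikes or small jig. Wrist force peaked at about 33 N in the readings I took, and nothing was touching the robot at the end.
- **Check that disagreed:** A first measurement of the flange edge suggested it moved about 2 mm on release. That came from a fixed brightness threshold in the gripper's shadow. A half-maximum measurement showed no movement.
- **Not measured:** I did not measure the clip angle after closing; I only saw the jaw down on the foot in the pictures.

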